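# Unlock and restart a wafer exposure unit

## Task

Take the yellow guard plate off the green start button: slide it along its keyhole slots until the studs sit in the wide ends, lift it off and lay it flat in the blue tray without dropping it. Then push the wafer carriage by its blue paddle fully home under the lamp head, and only after that press the green start button fully down, keep it down for about half a second and let it spring back. Leave the red stop button alone, and do not shift the bottle, the lens or the mask case.

Things in the scene. Friction and masses are not known exactly. Their poses are not given: they have to be found in the camera images.
- console: White control box fixed to the table, 160 (its x) x 240 (its y) x 60 mm high; origin at the centre of its underside, front to its -x. On top two aluminium strips (36 mm wide, centred at x = -50 and +50, y from -23 to +118 mm) carry the plate at 74 mm height. At their +y ends are stop blocks (from y = +110 mm, 10 mm above the strips). The green button is between the strips at x = 0, y = +45 mm.
- stud (a point): Top of the headed stud on the strip at console x = +50, y = +45 mm; its twin stands at x = -50 mm. Shank 7 mm, head 16 mm wide; head underside 80.5 mm, top 84.5 mm above the table. At the start the plate's narrow slots are under the heads, so the plate cannot be lifted.
- guard_plate: Loose yellow plate, 140 (x) x 100 (y) x 4 mm, about 0.2 kg, origin at its underside's centre; starts over the green button at about console y = +30 mm, axes parallel to the console's. In its middle an upright black fin: 12 mm thick (x), 40 mm long (y), top 36 mm above the underside. Slide it 30 mm to the console's +y, to the stop blocks (plate at console y = +60 mm): it then lifts straight up.
- keyhole (a point): Centre of the wide end of the keyhole at plate x = +50, y = -15 mm, on the plate's upper face; its twin is at x = -50 mm. The wide end is 24 (x) x 26 (y) mm; a 10 mm slot runs from it to plate y = +20 mm. Against the stop blocks the studs are central in the wide ends, with 5 mm to spare along y and 4 mm along x.
- plate_grip (a point): Point on the plate's fin, on its centre, 28 mm above the plate's underside (8 mm below the fin's top); a good grasp centre, fingers closing along the plate's x.
- tray: Blue open tray fixed to the table, 200 (its x) x 170 (its y) x 24 mm high, walls and floor 5 mm thick; origin at the centre of its underside. The plate fits flat inside, fin up, long side along the tray's x.
- stage: Wafer stage fixed to the table: a dark base 18 mm high and 120 mm wide from x = -100 to +200 mm in its frame, and a white lamp head (150 mm wide, from x = +90 to +200 mm, its top 115 mm high, a black cap on it to 145 mm) bridging its far end. Origin on the table, on its centre line. The carriage slides along the stage's +x.
- paddle_top (a point): Centre of the top edge of the carriage's upright blue paddle, 73 mm above the table. The paddle is 8 mm thick (along the stage's x), 60 mm wide (y) and free from 21 to 73 mm height; push its near (-x) face. Nothing stands within 60 mm beyond it when the carriage is home.
- carriage (a joint): Travel of the carriage in m along the stage's +x: 0 = fully out, 0.100 = fully home against its stop. It starts between 0 and 0.040 and stays where it is left; it moves with about 2 N plus a drag of 8 N per m/s. The paddle stands at stage x = -80 mm at 0 and +20 mm when home.
- start_button (a joint): Green start button, pressed vertically down: 0 = up, 0.006 m = fully down. A spring of 5 N at full travel (1.5 N to begin) returns it.
- start_button_top (a point): Centre of the top of the green button's cap (34 mm diameter), 70 mm above the table while up, moving with the cap.
- stop_button (a joint): Red stop button on the same console (at console x = -20, y = -85 mm, top 82 mm above the table), 0 = up, 0.006 m = down; same spring. Not to be pressed.
- bottle: Loose amber bottle, 48 mm diameter, 100 mm tall, behind the console; origin at its underside centre. Bystander.
- objective: Loose steel microscope lens, 32 mm diameter, 46 mm tall, standing in front of the console; origin at its underside centre. Bystander.
- mask_case: Loose black flat case, 70 x 100 x 22 mm, behind the tray; origin at its underside centre. Bystander.
Mind the look-alikes: they are no part of the job. Of the things shaped like the guard_plate, the yellow one is meant.

How it is judged:
By the outcome, as a careful person would: the job done as asked, in the order asked, and still so for the second after the job is handed in, with the robot touching nothing.
It also fails if it takes over 72 s, if anything falls off the work surface, if the arm or the gripper's body presses on something with over 40 N, if the wrist force passes 120 N, or if a joint passes its speed limit or range.

## Robot

A 6-joint arm with a two-finger parallel gripper is mounted at the origin on the work surface. World frame = base frame: x ahead of the robot, y to its left, z up, the work surface at z = 0. Lengths are in mm, angles in rad, forces in N, time in s.
With the tool pointing down it reaches from about 275 to 750 mm from the base axis. Payload 10.2 kg.
Tool frame: the origin (TCP) lies at the very end of the fingers, on their centre line; the grasp point (between the pads) lies 19 mm behind it; z points along the fingers, y is the line along which they close (so a half turn about z gives the same grasp; the last joint's range is limited). The gripper opens to 88 mm and grips with 3 to 60 N. Pads are 18 mm wide; open, the fingers measure 123 mm over their backs; the gripper's body (75 mm by 187 mm) begins 45 mm behind the grasp point.
Start: joints at [-1.453, 0.313, 1.498, -0, 1.331, -0.223], TCP at [175.464, -494.816, 200.42] pointing down, gripper open.
Joint ranges: [-2.94, 2.94], [-0.97, 2.17], [0.19, 2.56], [-1.23, 4.37], [0.02, 3.11], [-2.88, 2.88]. Speed limits (rad/s): [2.39, 2.39, 3.01, 3.14, 3.14, 3.14].

## Interface

Orientations are given as a unit quaternion [w, x, y, z].
In Python, from plant import monitor, optics, sign_off gives the robot as it stands. The module is installed in compiled form; this text tells all that it offers.
- The arm moves only by the shell command python3 -m handwheel 'ROWS' [OPENING] [FORCE]. ROWS is JSON, a list of rows, each an object of numbers: "x", "y", "z": the shift along the tool's x, y, z in cm; "turn": the turn about the tool's z in degrees. In form: [{"x": .., "y": .., "z": .., "turn": ..}, ...]. A call has 1 to 12 rows; each row is the pose to reach, as a shift and turn from the pose commanded when the call began, along the tool's axes at that moment; what a row does not reach only later rows make up. A row lasts 1/8 s, in which the tool goes at most 62.5 mm and 10.7 degrees, less where a joint would pass 70% of its speed; a pose out of reach is approached as far as the arm can. A call with a gripper value outside its range is refused whole. OPENING is the finger opening in cm, from 0 to 8.81, set as the call begins (- or left out, the last holds). The fingers move at their own pace and stop on an object; FORCE is the grip in N (left out, the last holds). Time passes only in rows, so rows that repeat a pose let the fingers close. It gives the time, the measured TCP pose, the force, the opening and the grip force at its end, in the units of the state.
- monitor.sense(): the state, without advancing time (a new reading comes with each control period).
- optics.grab_frame(name): name is "side" or "top" or "wrist"; returns a dict with "img" (420x560x3 uint8, blue, green, red), "intrinsics" (3x3 intrinsics, pixels), "R" (3x3) and "t" (3): a world point X has camera coordinates R X + t. Camera axes: x right, y down, z forward; pixel columns grow to the right and rows downward; lengths in mm; the calibration is good to about 2 mm. A picture is of the moment at which its call begins. There is no depth.
- sign_off(): hands the job in; it is judged then, once.
The state is a dict: "t": time; "joint_positions": joint angles; "qvel": joint speeds; "effort": joint torques, N m; "ee_pos": TCP position; "orientation": TCP orientation; "ft_force": force on the tool from outside, world axes, zero at the start; "wrist_torque": the same for the moment, N m; "opening": finger opening in mm; "grip_force": force on a finger pad.
Only numpy, scipy, OpenCV 4.12 (cv2) and the standard library are available. Lean on these libraries where they do the work, as an engineer would, in place of code of your own. Each camera call takes 0.05 s, during which the arm holds its last target. There are 200 camera calls.

## Working session

There is one attempt and no reset: what is moved stays moved. The work goes in short steps, Python scripts to look and compute and a shell command to move; the robot and the scene stay as the last step left them, time stands still between calls to the robot, and variables do not carry over. Pictures are saved under pics/ and viewed, at most 10 in all, crops included, and the job is handed in when it is done.

```bash
mkdir -p pics
cat > h.py <<'E'
import numpy as np, cv2
from plant import monitor, optics
def grab(n,save=None):
    f=optics.grab_frame(n)
    if save: cv2.imwrite('pics/'+save,f['img'])
    return f
def ray(f,px,z):
    K=np.array(f['intrinsics']);R=np.array(f['R']);t=np.array(f['t'])
    d=R.T@np.linalg.inv(K)@np.array([px[0],px[1],1.]);c=-R.T@t
    return c+d*(z-c[2])/d[2]
def proj(f,X):
    p=np.array(f['intrinsics'])@(np.array(f['R'])@np.array(X,float)+np.array(f['t']));return p[:2]/p[2]
def tool():
    from scipy.spatial.transform import Rotation as Ro
    s=monitor.sense();w,x,y,z=s['orientation'];return np.array(s['ee_pos']),Ro.from_quat([x,y,z,w]).as_matrix()
E
python3 - <<'E'
from h import *
import pickle
fs={n:grab(n,n+'0.png') for n in('top','side')}
pickle.dump(fs,open('f0.pkl','wb'))
for n,f in fs.items(): print(n,-np.array(f['R']).T@f['t'],f['intrinsics'][0])
p,R=tool();print(p,R.round(3))
E
```

```text
top [ 332.2867056   -21.1163375  1446.35312689] [469.64917084   0.         276.51770447]
side [  323.79924386 -1045.31221638   826.097356  ] [415.40607903   0.         273.13268045]
[ 175.44189122 -494.55956756  199.95973814] [[ 0.942  0.334 -0.   ]
 [ 0.334 -0.942  0.001]
 [ 0.    -0.001 -1.   ]]
```

View pics/top0.png

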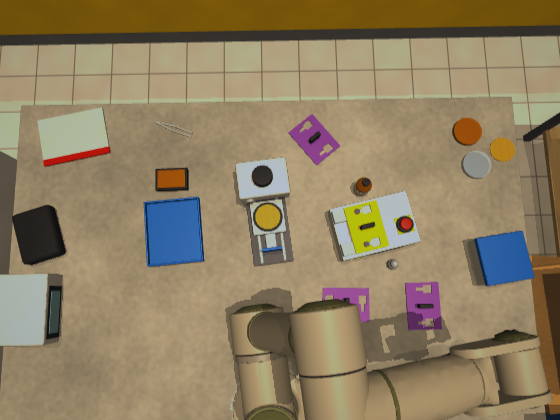

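View pics/side0.png

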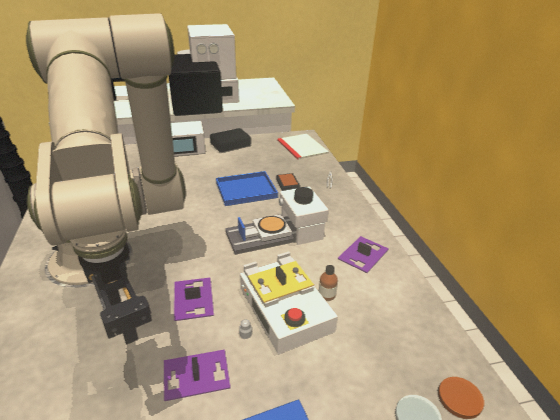

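Top view: the yellow plate is at about (367,227), with its black fin, on the white console. The red stop button is at (405,224), the paddle at (271,249) and the lamp head at (262,178).
- **Plate candidates:** purple plates at (314,139), (346,300) and (424,305), and the yellow one at (367,227). I choose the yellow one.
- **Tray candidates:** blue at (174,232) and blue at (503,258). The first has the 200x170 size, which I'll check by measuring.
- **Green button:** it is hidden under the plate.

```bash
cat > m.py <<'E'
from h import *
import pickle
fs=pickle.load(open('f0.pkl','rb'));f=fs['top'];im=f['img'];hsv=cv2.cvtColor(im,cv2.COLOR_BGR2HSV)
def blobs(name,lo,hi,z,roi,amin=60,f=f,hsv=hsv):
    m=cv2.inRange(hsv,np.array(lo),np.array(hi));r=np.zeros_like(m);x0,y0,x1,y1=roi;r[y0:y1,x0:x1]=m[y0:y1,x0:x1]
    for c in cv2.findContours(r,cv2.RETR_EXTERNAL,cv2.CHAIN_APPROX_NONE)[0]:
        if cv2.contourArea(c)<amin: continue
        P=np.array([ray(f,q[0],z)[:2] for q in c],np.float32)
        (cx,cy),(w,h),a=cv2.minAreaRect(P);print(name,'px',c[:,0].mean(0).round(1),'c',round(cx,1),round(cy,1),'size',round(w),round(h),'ang',round(a,1))
if __name__=='__main__':
    blobs('yellow',(22,120,120),(35,255,255),78,(320,180,425,270))
    blobs('white console',(0,0,150),(180,60,255),60,(320,180,425,270))
    blobs('con all',(0,0,150),(35,255,255),60,(325,190,422,262),500)
    blobs('blue',(105,120,60),(125,255,255),24,(130,180,560,300),300)
    blobs('paddle',(100,120,60),(125,255,255),73,(245,235,300,265),10)
    blobs('lamp',(0,0,150),(180,60,255),115,(225,150,300,202),300)
    blobs('wafer',(15,120,120),(30,255,255),40,(245,195,300,240),100)
    blobs('fin',(0,0,0),(180,255,60),114,(350,210,390,240),10)
    blobs('base dark',(0,0,0),(180,80,110),18,(245,235,300,270),30)
    g=fs['side']['img']
    a=cv2.resize(im[185:270,235:430],None,fx=4,fy=4,interpolation=2)
    b=cv2.resize(g[205:355,220:350],None,fx=3,fy=3,interpolation=2)[:,:]
    cv2.imwrite('pics/crop_top.png',a);cv2.imwrite('pics/crop_side.png',b)
E
python3 m.py
```

```text
yellow px [365.8 226.7] c 518.5 -286.3 size 139 101 ang 13.0
white console px [373.9 225.2] c 525.9 -316.4 size 160 237 ang 12.9
con all px [363.5 227.8] c 519.4 -287.0 size 143 109 ang 12.7
con all px [384.1 222.3] c 524.4 -314.7 size 291 214 ang 88.9
blue px [504.5 257.9] c 423.1 -711.1 size 145 146 ang 8.7
blue px [173.3 231.9] c 522.9 291.7 size 199 172 ang 4.6
paddle px [271.7 248.6] c 458.2 -8.5 size 10 57 ang 7.1
lamp px [262.4 177.7] c 663.2 15.2 size 109 146 ang 6.7
wafer px [267.3 216.3] c 561.1 4.1 size 73 74 ang 88.9
fin px [367.  225.4] c 516.3 -283.1 size 10 43 ang 11.5
base dark px [278.1 240. ] c 489.7 -27.9 size 12 31 ang 88.9
base dark px [263. 241.] c 487.5 17.7 size 39 14 ang 8.7
base dark px [271.2 251.7] c 466.1 -7.4 size 95 121 ang 6.5
```

View pics/crop_top.png

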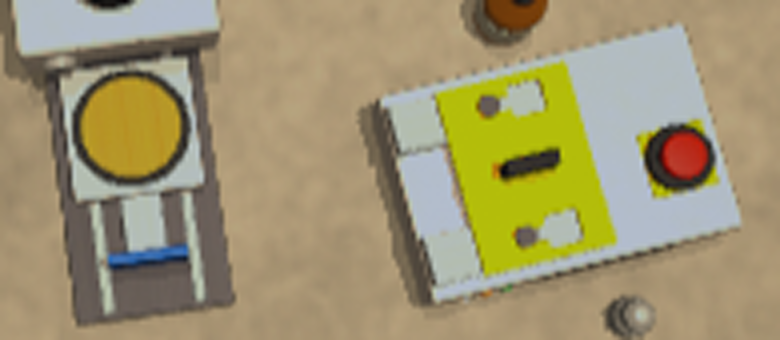

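Crop: the yellow plate has its two stud heads at crop (487,105) and (526,237), in the narrow slots, with the wide keyholes to their right. The stop blocks are on the left, so console +y points left. The measured sizes agree with the text: plate 139x101, console 160x237, tray 199x172. The other blue thing is 145x146, so it is not the tray.

```bash
cat > goal.py <<'E'
# usage: goal.py x y z yaw_of_tool_y(deg): shift in cm along the tool axes and turn in degrees
import sys; from h import *
g=np.array([float(v) for v in sys.argv[1:4]]);yaw=float(sys.argv[4])
p,R=tool();d=R.T@(g-p)/10
y0=np.degrees(np.arctan2(R[1,1],R[0,1]))
print('at',p.round(1),'yaw',y0.round(1),'shift cm',d.round(2),'turn',round(-((yaw-y0+180)%360-180),1))
E
python3 goal.py 518 -285.7 170 12.9
python3 - <<'E'
from m import *
# cross-check plate centre/fin with side view: project expected points
s=fs['side']
e=lambda v,a:(np.cos(np.radians(a))*v[0]-np.sin(np.radians(a))*v[1],np.sin(np.radians(a))*v[0]+np.cos(np.radians(a))*v[1])
hs=cv2.cvtColor(s['img'],cv2.COLOR_BGR2HSV)
blobs('yel side',(22,120,120),(35,255,255),78,(235,250,330,305),100,s,hs)
blobs('fin side',(0,0,0),(180,255,60),96,(270,262,292,290),10,s,hs)
blobs('tray side',(105,120,60),(125,255,255),24,(205,165,285,210),300,s,hs)
blobs('paddle side',(100,120,60),(125,255,255),50,(230,210,250,245),10,s,hs)
E
```

```text
at [ 175.4 -494.6  200. ] yaw -70.5 shift cm [39.27 -8.23  3.01] turn -83.4
yel side px [279.9 280.4] c 520.9 -290.1 size 141 100 ang 13.4
tray side px [245.1 187.6] c 525.8 285.8 size 199 164 ang 4.7
```

```bash
python3 -m handwheel '[{"x":5,"y":-1,"z":0,"turn":-10.5},{"x":10,"y":-2,"z":0,"turn":-21},{"x":15,"y":-3,"z":0,"turn":-31.5},{"x":20,"y":-4,"z":0,"turn":-42},{"x":25,"y":-5,"z":0,"turn":-52.5},{"x":30,"y":-6,"z":1,"turn":-63},{"x":35,"y":-7,"z":2,"turn":-73.5},{"x":39.3,"y":-8.2,"z":3,"turn":-83.4},{"x":39.3,"y":-8.2,"z":3,"turn":-83.4},{"x":39.3,"y":-8.2,"z":3,"turn":-83.4},{"x":39.3,"y":-8.2,"z":3,"turn":-83.4}]' 3.6 30
python3 goal.py 518.5 -286.3 83 12.9
python3 - <<'E'
from h import *
import pickle
f=grab('wrist','wrist1.png');pickle.dump(f,open('w1.pkl','wb'))
E
```

```text
t: 1.48
ee_pos: [517.8, -287.1, 170.8]
orientation: [0.0, 0.624, 0.781, -0.0]
ft_force: [-1.7, 0.5, -0.1]
opening: 36.3
grip_force: 0.0
at [ 517.8 -287.1  170.8] yaw 12.8 shift cm [0.06 0.09 8.78] turn -0.1
```

View pics/wrist1.png

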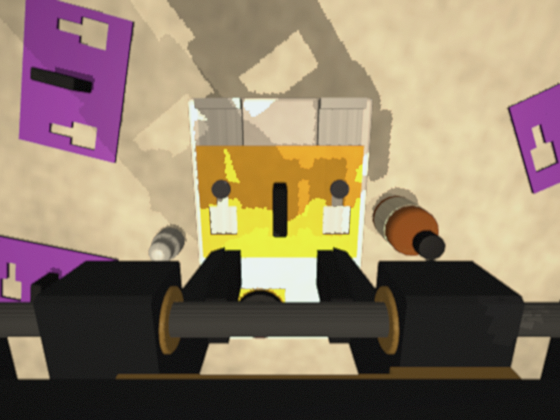

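Wrist view: the fin is at (280,210), the stud heads at (221,189) and (339,189), and the wide keyholes at (223,219) and (336,219). The fingers are at x≈225 and 335, so the fin is centred between them. Next I'll cast rays at these points.

Run:
```python
from h import *
import pickle
f=pickle.load(open('w1.pkl','rb'));h=cv2.cvtColor(f['img'],cv2.COLOR_BGR2HSV)
v=h[...,2]
for n,(x0,y0,x1,y1),z,t in(('fin',(262,165,300,245),110,70),('studL',(205,172,238,200),84.5,110),('studR',(322,172,356,200),84.5,110)):
    m=np.zeros(v.shape,np.uint8);m[y0:y1,x0:x1]=(v[y0:y1,x0:x1]<t)*255
    c=max(cv2.findContours(m,0,2)[0],key=cv2.contourArea);r=cv2.minAreaRect(c);print(n,r,ray(f,r[0],z).round(1))
    if n=='fin':
        b=cv2.boundingRect(c);print(b,ray(f,(b[0]+b[2]/2,b[1]),110).round(1),ray(f,(b[0]+b[2]/2,b[1]+b[3]),110).round(1))
```

```text
fin ((279.5, 209.0), (52.0, 13.0), 90.0) [ 518.2 -284.   110. ]
(273, 183, 14, 53) [ 514.  -264.1  110. ] [ 523.5 -305.5  110. ]
studL ((220.5, 189.00001525878906), (17.677669525146484, 17.677669525146484), 45.0) [ 467.5 -284.6   84.5]
studR ((338.79998779296875, 188.90000915527344), (17.441329956054688, 17.8885440826416), 26.56505012512207) [ 564.5 -262.4   84.5]
```

Stud midpoint is (516,-273.5) and stud separation is 99.5, both as expected. Going down to grasp.

```bash
python3 -m handwheel '[{"x":0.1,"y":0.1,"z":3},{"x":0.1,"y":0.1,"z":6},{"x":0.1,"y":0.1,"z":8},{"x":0.1,"y":0.1,"z":8.7},{"x":0.1,"y":0.1,"z":8.7},{"x":0.1,"y":0.1,"z":8.7}]' 3.6 30
python3 -m handwheel '[{"z":0},{"z":0},{"z":0},{"z":0},{"z":0},{"z":0}]' 0.8 30
python3 goal.py 512 -257 83.5 12.9
```

```text
at [ 517.8 -287.1  170.8] yaw 12.8 shift cm [3.06 0.1  8.73] turn -0.1schema error: expected keys x, y, z, turn
schema error: expected keys x, y, z, turn
```

```bash
python3 -m handwheel '[{"x":0.1,"y":0.1,"z":3,"turn":0},{"x":0.1,"y":0.1,"z":6,"turn":0},{"x":0.1,"y":0.1,"z":8,"turn":0},{"x":0.1,"y":0.1,"z":8.7,"turn":0},{"x":0.1,"y":0.1,"z":8.7,"turn":0},{"x":0.1,"y":0.1,"z":8.7,"turn":0}]' 3.6 30
python3 -m handwheel '[{"x":0,"y":0,"z":0,"turn":0},{"x":0,"y":0,"z":0,"turn":0},{"x":0,"y":0,"z":0,"turn":0},{"x":0,"y":0,"z":0,"turn":0},{"x":0,"y":0,"z":0,"turn":0},{"x":0,"y":0,"z":0,"turn":0}]' 0.8 30
python3 goal.py 512 -257 83.5 12.9
```

```text
t: 2.28
ee_pos: [519.5, -285.4, 84.5]
orientation: [0.001, 0.623, 0.782, -0.0]
ft_force: [0.1, 0.6, -0.1]
opening: 35.9
grip_force: 0.0
t: 3.02
ee_pos: [519.2, -285.0, 83.4]
orientation: [-0.0, 0.623, 0.782, -0.0]
ft_force: [0.3, -0.2, -0.1]
opening: 8.1
grip_force: 0.0
at [ 519.2 -285.    83.4] yaw 12.9 shift cm [ 2.89 -0.08 -0.01] turn 0.0
```

The fingers closed to 8 mm with no grip force, although the fin is 12 mm thick. I'll look before doing anything else.

Run:
```python
from h import *
import pickle
f=grab('wrist');g=grab('top');pickle.dump((f,g),open('w2.pkl','wb'))
print(monitor.sense()['opening'],monitor.sense()['grip_force'])
a=f['img'][60:420,140:440];b=cv2.resize(g['img'][185:275,320:430],None,fx=4,fy=4)
cv2.imwrite('pics/w2.png',np.hstack([a,b[:360,:440]]))
```

```text
8.18464711141507 0.0
```

View pics/w2.png

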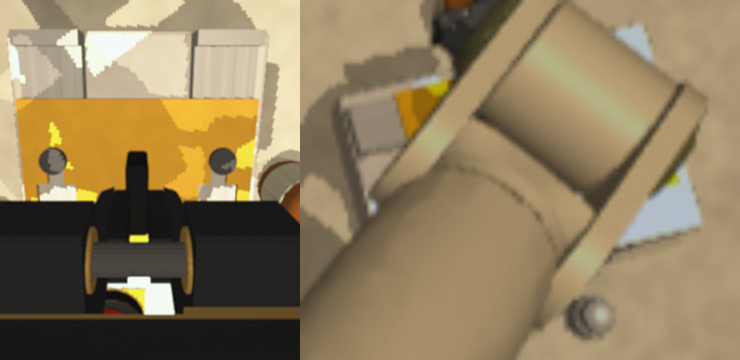

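The fin at crop (137,175) passes between the fingers, and the plate has not shifted. The command may simply not have gone far enough, so I'll close fully and read the opening again.

```bash
python3 -m handwheel '[{"x":0,"y":0,"z":0,"turn":0},{"x":0,"y":0,"z":0,"turn":0},{"x":0,"y":0,"z":0,"turn":0},{"x":0,"y":0,"z":0,"turn":0}]' 0 30
```

```text
t: 3.62
ee_pos: [519.2, -285.0, 83.4]
orientation: [0.0, 0.623, 0.782, 0.0]
ft_force: [0.7, 0.1, -1.1]
opening: 0.4
grip_force: 0.0
```

Run:
```python
from h import *
import pickle
f=grab('wrist');p,R=tool()
print('cam',(-np.array(f['R']).T@f['t']).round(1),'tcp',p.round(1), 'tcp px',proj(f,p),'grasp px',proj(f,p+[0,0,19]))
h=f['img'];v=cv2.cvtColor(h,cv2.COLOR_BGR2HSV)[...,2]
c=np.array([518.7,-286.5]);u=np.array([-.223,.975])
for y in(-20,0,20): print(y,proj(f,[*(c+u*y),110]),proj(f,[*(c+u*y),78]))
cv2.imwrite('pics/w3.png',cv2.resize(cv2.convertScaleAbs(h[190:390,200:360],alpha=2.2,beta=25),None,fx=3,fy=3))
```

```text
cam [ 504.1 -219.   268.4] tcp [ 519.2 -285.    83.4] tcp px [278.07026858 239.65510809] grasp px [278.05196398 251.74315906]
-20 [276.39859209 294.22765169] [276.67431193 268.60268652]
0 [276.42286585 259.70985749] [276.70205856 238.69755294]
20 [276.4486809  223.00032343] [276.73129026 207.19182583]
```

View pics/w3.png

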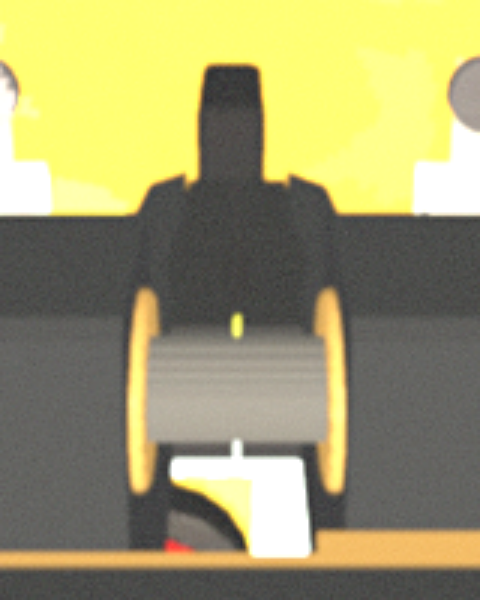

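Run:
```python
from h import *
f=grab('wrist','w4.png');s=grab('side');p,R=tool();print(p.round(1),monitor.sense()['joint_positions'])
im=f['img'];h=cv2.cvtColor(im,cv2.COLOR_BGR2HSV)
for P in((467.2,-284.7,84.5),(564.7,-262.3,84.5)): print('exp stud',proj(f,P).round(1))
m=((h[...,1]<90)&(h[...,2]<130)).astype(np.uint8)*255
for x0,x1 in((175,215),(345,380)):
    r=np.zeros_like(m);r[200:240,x0:x1]=m[200:240,x0:x1]
    for c in cv2.findContours(r,0,2)[0]:
        if cv2.contourArea(c)>80: q=cv2.minEnclosingCircle(c);print('stud',np.round(q[0],1),round(q[1],1),ray(f,q[0],84.5).round(1))
print('side tcp',proj(s,p),'fin top',proj(s,[518.7,-286.5,110]))
u,v=proj(s,[518.7,-286.5,110]).astype(int)
cv2.imwrite('pics/s4.png',cv2.resize(cv2.convertScaleAbs(s['img'][v-60:v+60,u-70:u+70],alpha=1.6,beta=20),None,fx=5,fy=5,interpolation=2))
```

```text
[ 519.2 -285.    83.4] [-6.99647257e-01  5.67756081e-01  1.43470522e+00 -2.49337950e-05
  1.13915705e+00 -9.25223907e-01]
exp stud [191.5 221. ]
exp stud [362.5 221.2]
stud [192.8 221.1] 13.4 [ 467.9 -284.6   84.5]
stud [362.1 221.8] 13.5 [ 564.6 -262.7   84.5]
side tcp [279.05666971 277.1864787 ] fin top [279.22546453 269.90798066]
```

View pics/s4.png

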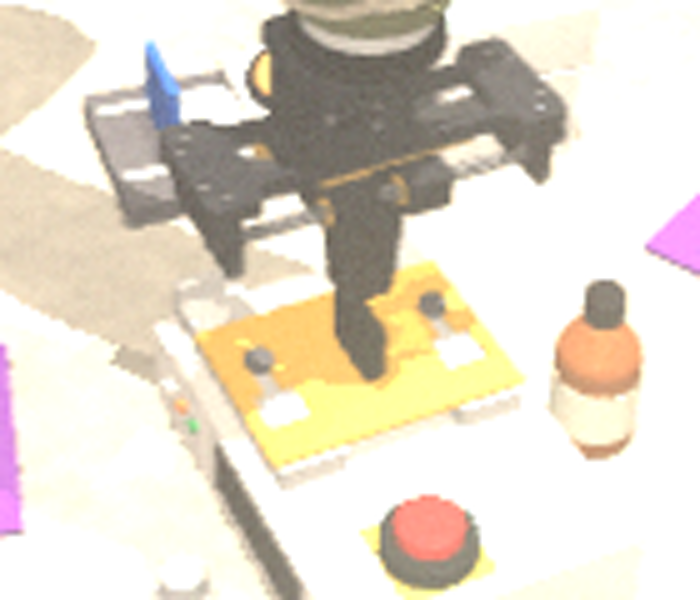

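Side crop: the black finger pair ends at about (370,292), on top of the fin, which runs from (350,300) to (370,375). The fingers are not around the fin. The studs still agree to within 1 mm, so I'll check where the fingertips really are against the reported TCP.

Run:
```python
from h import *
import pickle
f=pickle.load(open('f0.pkl','rb'))['side']
s=f['img']; T=[175.4,-494.6,200.]
yv=np.array([.334,-.942,0])
for d in(-52,52):
  for z in(0,27,64): print(d,z,proj(f,np.array(T)+yv*d+[0,0,z]).round(1))
u,v=proj(f,T).astype(int);print(u,v)
a=cv2.resize(cv2.convertScaleAbs(s[v-70:v+50,u-70:u+70],alpha=1.8,beta=20),None,fx=4,fy=4,interpolation=2)
w=pickle.load(open('w1.pkl','rb'))
p=np.array([517.8,-287.1,170.8]);yy=np.array([.975,.223,0])
for z in(0,27,50): print('w1 finger inner',z,proj(w,p+yy*18+[0,0,z]).round(),proj(w,p-yy*18+[0,0,z]).round())
cv2.imwrite('pics/s0c.png',a)
```

```text
-52 0 [118.  316.1]
-52 27 [115.2 306.4]
-52 64 [111.2 292.5]
52 0 [134.1 354.9]
52 27 [131.4 345.1]
52 64 [127.4 330.9]
125 334
w1 finger inner 0 [308. 240.] [248. 240.]
w1 finger inner 27 [313. 258.] [243. 258.]
w1 finger inner 50 [318. 278.] [238. 278.]
```

View pics/s0c.png

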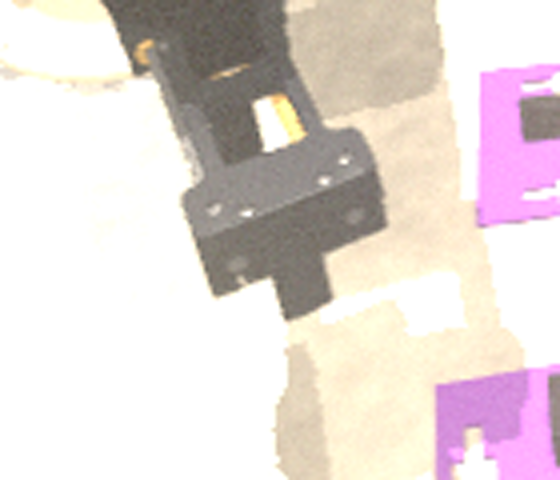

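The fingertip is at about (131,341) in the full image, where the reported TCP would put it near row 357. In wrist1 the inner fingertip gap is 77 px, where 60 px is predicted at the TCP. Both mean the real fingertips are about 40–45 mm above the reported TCP. I'll pin this down numerically before going lower.

Run:
```python
from h import *
import pickle
p=np.array([519.2,-285.0,83.4]);u=np.array([-.223,.975,0]);e=np.array([.975,.223,0])
f=grab('wrist');s=grab('side')
v=cv2.cvtColor(f['img'],cv2.COLOR_BGR2GRAY)
for r in range(236,262,3): print(r,v[r,250:308:3])
for z in(30,36,43,50): print(z,'wrist front edge',proj(f,p+u*9+[0,0,z]).round(1),'side near-face bottom',proj(s,p-u*9+[0,0,z]).round(1))
g=cv2.cvtColor(s['img'],cv2.COLOR_BGR2GRAY)
for r in range(255,288,2): print(r,g[r,270:294:1])
```

```text
236 [147 145 146 147 148  88  21  25  24  24  23  26  21 135 147 148 148 148
 149 150]
239 [146 144 145 145 148  95  21  23  23  25  23  25  20 134 149 147 149 149
 148 148]
242 [145 144 144 145 148 100  22  23  25  23  23  24  20 138 147 148 149 149
 147 147]
245 [148 145 147 147 144  99  18  24  23  22  24  22  23 138 149 146 150 154
 161 177]
248 [149 139 109  68  99  94  19  23  23  22  24  22  23 130 141  99  67 133
 173 180]
251 [79 34 22 24 51 22 22 20 18 18 23 19 19 25 27 51 23 21 38 90]
254 [21 24 23 23 25 19 20 23 19 21 17 23 21 18 20 19 24 22 25 22]
257 [24 24 24 23 22 21 20 20 20 21 23 18 21 19 18 21 22 26 20 20]
260 [22 22 23 25 21 21 21 19 20 22 19 19 20 21 23 22 23 24 26 25]
30 wrist front edge [278.  243.4] side near-face bottom [280.9 270.7]
36 wrist front edge [278.  247.8] side near-face bottom [280.9 268.9]
43 wrist front edge [278.  253.3] side near-face bottom [281.  266.8]
50 wrist front edge [278.  259.4] side near-face bottom [281.1 264.7]
255 [191 194 180 129  59  55  60  63  61  58  60  62  57  59  64  59  62  60
  63 112 164 188 189 189]
257 [192 188 190 1
[... 929 characters left out ...]
 123 107  65  63  64  66  66  62  62  63  64  76 103 127
 125 137 147 145 147 146]
277 [122 121 123 122 125 123 107  64  58  58  59  63  61  62  65  68  97 125
 135 150 147 146 148 148]
279 [121 122 120 125 125 123 125 112  80  63  64  64  65  64  64  73 115 146
 139 124 124 126 129 128]
281 [124 124 127 121 124 123 123 122 112  82  65  64  62  64  66  75 100 127
 125 150 184 184 183 185]
283 [124 124 122 126 124 121 120 125 124 124 109  70  66  67  64  75 106 127
 126 155 183 188 199 199]
285 [152 182 181 165 127 128 130 127 129 129 129 124 107 107 125 123 126 155
 186 185 189 197 197 198]
287 [185 184 181 180 184 181 183 182 182 183 181 184 185 182 181 182 188 195
 197 197 194 195 195 197]
```

Both views put the tips 39 ± 2 mm above the reported TCP, so they are now at z≈122 and closed above the fin. I'll allow for this offset from here on: open, go down 36 mm (tips at ≈86), then close.

```bash
python3 -m handwheel '[{"x":0,"y":0,"z":0,"turn":0},{"x":0,"y":0,"z":0,"turn":0},{"x":0,"y":0,"z":0,"turn":0},{"x":0,"y":0,"z":0,"turn":0},{"x":0,"y":0,"z":0.8,"turn":0},{"x":0,"y":0,"z":1.6,"turn":0},{"x":0,"y":0,"z":1.6,"turn":0}]' 3.6 30
python3 -m handwheel '[{"x":0,"y":0,"z":0.6,"turn":0},{"x":0,"y":0,"z":1.2,"turn":0},{"x":0,"y":0,"z":2,"turn":0},{"x":0,"y":0,"z":2,"turn":0}]'
python3 -m handwheel '[{"x":0,"y":0,"z":0,"turn":0},{"x":0,"y":0,"z":0,"turn":0},{"x":0,"y":0,"z":0,"turn":0},{"x":0,"y":0,"z":0,"turn":0},{"x":0,"y":0,"z":0,"turn":0}]' 0 30
```

```text
t: 4.75
ee_pos: [518.8, -284.7, 66.4]
orientation: [-0.001, 0.623, 0.782, 0.0]
ft_force: [-0.2, -0.2, 0.1]
opening: 35.7
grip_force: 0.0
t: 5.25
ee_pos: [518.9, -284.7, 46.6]
orientation: [-0.001, 0.623, 0.782, 0.0]
ft_force: [-0.4, 0.2, 0.8]
opening: 35.9
grip_force: 0.0
t: 5.88
ee_pos: [519.2, -285.1, 47.7]
orientation: [0.0, 0.623, 0.782, -0.0]
ft_force: [-1.7, -0.0, 2.8]
opening: 11.9
grip_force: 30.0
```

The fin is gripped (11.9 mm, 30 N). Now I'll slide along tool +x, which is console +y.

```bash
python3 -m handwheel '[{"x":0.5,"y":0,"z":0,"turn":0},{"x":1,"y":0,"z":0,"turn":0},{"x":1.5,"y":0,"z":0,"turn":0},{"x":2,"y":0,"z":0,"turn":0},{"x":2.4,"y":0,"z":0,"turn":0},{"x":2.6,"y":0,"z":0,"turn":0},{"x":2.6,"y":0,"z":0,"turn":0}]'
python3 -m handwheel '[{"x":0.2,"y":0,"z":0,"turn":0},{"x":0.3,"y":0,"z":0,"turn":0},{"x":0.3,"y":0,"z":0,"turn":0}]'
```

```text
t: 6.75
ee_pos: [513.5, -259.4, 47.6]
orientation: [0.0, 0.623, 0.782, 0.0]
ft_force: [0.2, -1.2, 5.4]
opening: 12.0
grip_force: 30.0
t: 7.12
ee_pos: [512.9, -256.9, 47.6]
orientation: [0.0, 0.623, 0.782, -0.0]
ft_force: [0.6, -4.2, 6.4]
opening: 11.9
grip_force: 30.0
```

```bash
python3 -m handwheel '[{"x":0.1,"y":0,"z":0,"turn":0},{"x":0.2,"y":0,"z":0,"turn":0},{"x":0.2,"y":0,"z":0,"turn":0}]'
```

```text
t: 7.5
ee_pos: [512.8, -256.6, 47.9]
orientation: [0.002, 0.623, 0.782, -0.001]
ft_force: [2.2, -11.7, 3.0]
opening: 11.6
grip_force: 30.0
```

It is against the stop blocks: −11.7 N, and no further movement. I'll relieve that slightly and lift gently, watching the force.

```bash
python3 -m handwheel '[{"x":-0.2,"y":0,"z":0,"turn":0},{"x":-0.2,"y":0,"z":-0.3,"turn":0},{"x":-0.2,"y":0,"z":-0.6,"turn":0},{"x":-0.2,"y":0,"z":-0.6,"turn":0}]'
```

```text
t: 8.0
ee_pos: [512.3, -256.6, 53.2]
orientation: [-0.001, 0.623, 0.782, -0.0]
ft_force: [-0.5, -3.4, -3.1]
opening: 12.0
grip_force: 30.0
```

```bash
python3 -m handwheel '[{"x":0,"y":0,"z":-0.5,"turn":0},{"x":0,"y":0,"z":-1,"turn":0},{"x":0,"y":0,"z":-2,"turn":0},{"x":0,"y":0,"z":-4,"turn":0},{"x":0,"y":0,"z":-8,"turn":0},{"x":0,"y":0,"z":-11,"turn":0},{"x":0,"y":0,"z":-11,"turn":0}]'
python3 - <<'E'
from h import *
s=grab('side','side5.png');p,R=tool();print(p,monitor.sense()['opening'],monitor.sense()['ft_force'])
h=cv2.cvtColor(s['img'],cv2.COLOR_BGR2HSV)
m=cv2.inRange(h,(20,120,80),(35,255,255));m[:,340:]=0;m[:150]=0;m[310:]=0
c=max(cv2.findContours(m,0,2)[0],key=cv2.contourArea);P=np.array([ray(s,q[0],p[2]+39-5)[:2] for q in c],np.float32);print(cv2.minAreaRect(P))
E
python3 goal.py 523 291 170 4.6
```

```text
t: 8.88
ee_pos: [513.5, -257.0, 165.7]
orientation: [0.002, 0.623, 0.782, 0.0]
ft_force: [0.2, -0.5, -0.8]
opening: 12.0
grip_force: 30.0
[ 512.7659036  -256.5086244   163.65928992] 11.608611442110004 [-0.04095344  0.7871537  -1.95045983]
((-127.41275024414062, 256.77001953125), (100.93598937988281, 301.0942077636719), 23.16185760498047)
at [ 512.8 -256.5  163.7] yaw 12.9 shift cm [53.13 13.26 -0.65] turn 8.3
```

The plate is off and held. Carrying it to the tray.

```bash
python3 -m handwheel '[{"x":3,"y":0.7,"z":0,"turn":0},{"x":8,"y":2,"z":0,"turn":1},{"x":13.5,"y":3.4,"z":0,"turn":2},{"x":19,"y":4.7,"z":0,"turn":3},{"x":24.5,"y":6,"z":0,"turn":4},{"x":30,"y":7.5,"z":0,"turn":5},{"x":35.5,"y":9,"z":0,"turn":6},{"x":41,"y":10.2,"z":0,"turn":7},{"x":46,"y":11.5,"z":0,"turn":8.3},{"x":50,"y":12.5,"z":0,"turn":8.3},{"x":53.1,"y":13.3,"z":0,"turn":8.3},{"x":53.1,"y":13.3,"z":0,"turn":8.3}]'
python3 -m handwheel '[{"x":0,"y":0,"z":0,"turn":0},{"x":0,"y":0,"z":0,"turn":0},{"x":0,"y":0,"z":0,"turn":0}]'
python3 goal.py 523 291 -5 4.6
python3 - <<'E'
from h import *
f=grab('top');p,R=tool();h=cv2.cvtColor(f['img'],cv2.COLOR_BGR2HSV)
for n,lo,hi,z in(('yel',(20,110,70),(35,255,255),p[2]+30),('tray',(105,120,60),(125,255,255),24)):
    m=cv2.inRange(h,lo,hi);m[:,:120]=0;m[:,225:]=0;m[:160]=0;m[300:]=0
    P=np.array([ray(f,q,z)[:2] for q in np.argwhere(m)[:,::-1]],np.float32);print(n,len(P),[np.round(k,1) for k in cv2.minAreaRect(P)])
E
```

```text
t: 10.42
ee_pos: [522.3, 292.1, 161.3]
orientation: [-0.001, 0.677, 0.736, -0.001]
ft_force: [0.5, -0.1, -1.7]
opening: 12.0
grip_force: 30.0
t: 10.8
ee_pos: [523.7, 289.9, 163.4]
orientation: [-0.0, 0.678, 0.735, -0.0]
ft_force: [-0.5, 1.3, -1.3]
opening: 11.7
grip_force: 30.0
at [523.7 289.9 163.4] yaw 4.6 shift cm [ 0.12 -0.06 16.84] turn -0.0
yel 618 [array([544.3, 281.5]), array([177.4,  85.1]), np.float64(4.3)]
tray 1525 [array([525.5, 259.1]), array([198.6, 106. ]), np.float64(4.6)]
```

```bash
python3 -m handwheel '[{"x":0.1,"y":0,"z":4,"turn":0},{"x":0.1,"y":0,"z":8,"turn":0},{"x":0.1,"y":0,"z":12,"turn":0},{"x":0.1,"y":0,"z":15,"turn":0},{"x":0.1,"y":0,"z":17,"turn":0},{"x":0.1,"y":0,"z":17.6,"turn":0},{"x":0.1,"y":0,"z":18,"turn":0},{"x":0.1,"y":0,"z":18.2,"turn":0},{"x":0.1,"y":0,"z":18.2,"turn":0},{"x":0.1,"y":0,"z":18.2,"turn":0}]'
```

```text
t: 12.1
ee_pos: [523.7, 291.7, -18.2]
orientation: [0.0, 0.678, 0.735, 0.0]
ft_force: [0.3, 0.3, -1.2]
opening: 11.5
grip_force: 30.0
```

```bash
python3 -m handwheel '[{"x":0,"y":0,"z":0.1,"turn":0},{"x":0,"y":0,"z":0.2,"turn":0},{"x":0,"y":0,"z":0.3,"turn":0},{"x":0,"y":0,"z":0.3,"turn":0}]'
```

```text
t: 12.6
ee_pos: [523.5, 291.6, -21.3]
orientation: [0.0, 0.678, 0.735, 0.0]
ft_force: [-2.3, -1.0, 2.0]
opening: 11.7
grip_force: 30.0
```

Force has reversed, so the plate is on the tray floor. Release and lift.

```bash
python3 -m handwheel '[{"x":0,"y":0,"z":0,"turn":0},{"x":0,"y":0,"z":0,"turn":0},{"x":0,"y":0,"z":0,"turn":0},{"x":0,"y":0,"z":0,"turn":0},{"x":0,"y":0,"z":-1,"turn":0},{"x":0,"y":0,"z":-3,"turn":0},{"x":0,"y":0,"z":-7,"turn":0},{"x":0,"y":0,"z":-12,"turn":0},{"x":0,"y":0,"z":-16,"turn":0},{"x":0,"y":0,"z":-16,"turn":0}]' 4 30
python3 goal.py 420 -13 135 -83.35
```

```text
t: 13.85
ee_pos: [524.9, 292.1, 142.3]
orientation: [0.002, 0.678, 0.735, 0.003]
ft_force: [-0.1, 0.2, -0.2]
opening: 40.0
grip_force: 0.0
at [524.9 292.1 142.3] yaw 4.6 shift cm [-29.56 -12.93   0.6 ] turn 88.0
```

```bash
python3 -m handwheel '[{"x":-3,"y":-1.3,"z":0,"turn":9},{"x":-6,"y":-2.6,"z":0,"turn":19},{"x":-10,"y":-4,"z":0,"turn":29},{"x":-14,"y":-6,"z":0,"turn":39},{"x":-18,"y":-8,"z":0,"turn":49},{"x":-22,"y":-10,"z":0,"turn":59},{"x":-26,"y":-11.5,"z":0,"turn":69},{"x":-28,"y":-12.5,"z":0,"turn":79},{"x":-29.6,"y":-12.9,"z":0,"turn":88},{"x":-29.6,"y":-12.9,"z":0,"turn":88},{"x":-29.6,"y":-12.9,"z":0,"turn":88}]' 0 30
python3 goal.py 420.5 -12.9 0 -83.35
python3 - <<'E'
from h import *
f=grab('top');s=grab('side');w=grab('wrist');p,R=tool();h=cv2.cvtColor(f['img'],cv2.COLOR_BGR2HSV)
m=cv2.inRange(h,(20,110,70),(35,255,255));m[:,:120]=0;m[:,225:]=0;m[:160]=0;m[300:]=0
P=np.array([ray(f,q,9)[:2] for q in np.argwhere(m)[:,::-1]],np.float32);print('plate',len(P),cv2.minAreaRect(P))
a=cv2.resize(f['img'][150:290,120:300],None,fx=2.5,fy=2.5)[:350]
cv2.imwrite('pics/p6.png',np.hstack([a,w['img'][:350,105:455]]))
hw=cv2.cvtColor(w['img'],cv2.COLOR_BGR2HSV);m=cv2.inRange(hw,(100,120,50),(125,255,255))
c=max(cv2.findContours(m,0,2)[0],key=cv2.contourArea);r=cv2.minAreaRect(c);print(r,[ray(w,q,73).round(1)[:2] for q in cv2.boxPoints(r)])
E
```

```text
t: 15.22
ee_pos: [418.6, -13.3, 138.1]
orientation: [-0.0, 0.998, 0.059, -0.0]
ft_force: [0.6, -0.3, 0.3]
opening: 0.2
grip_force: 0.0
at [418.6 -13.3 138.1] yaw -83.2 shift cm [ 2.000e-01 -1.000e-02  1.381e+01] turn 0.2
plate 1199 ((523.09521484375, 289.4769287109375), (138.35797119140625, 99.47267150878906), 4.616349220275879)
((30.0, 77.0), (154.0, 60.0), 90.0) [array([542.2, 190.4]), array([547. , 150.3]), array([443.2, 155.9]), array([437.8, 200.8])]
```

View pics/p6.png

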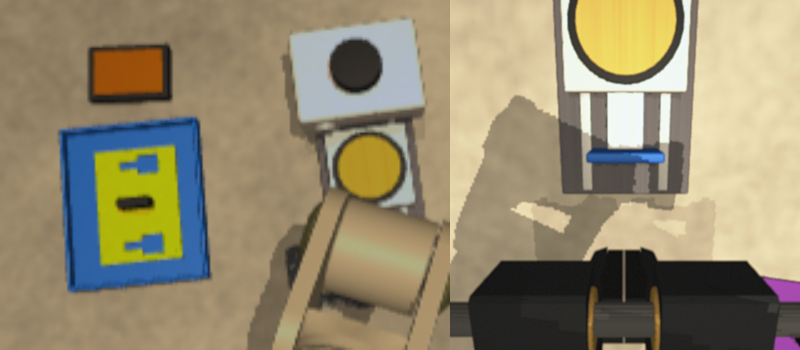

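The plate lies flat in the tray, crop (135,203). The paddle at (626,155) is straight ahead of the closed fingers at x≈624. Next: descend, then push.

```bash
python3 -m handwheel '[{"x":0,"y":0,"z":4,"turn":0},{"x":0,"y":0,"z":8,"turn":0},{"x":0,"y":0,"z":12,"turn":0},{"x":0,"y":0,"z":13.6,"turn":0},{"x":0,"y":0,"z":13.6,"turn":0},{"x":0,"y":0,"z":13.6,"turn":0}]'
python3 -m handwheel '[{"x":0.8,"y":0,"z":0,"turn":0},{"x":1.8,"y":0,"z":0,"turn":0},{"x":2.8,"y":0,"z":0,"turn":0},{"x":3.8,"y":0,"z":0,"turn":0},{"x":4.8,"y":0,"z":0,"turn":0},{"x":5.8,"y":0,"z":0,"turn":0},{"x":6.8,"y":0,"z":0,"turn":0},{"x":7.8,"y":0,"z":0,"turn":0},{"x":8.6,"y":0,"z":0,"turn":0},{"x":9.4,"y":0,"z":0,"turn":0},{"x":10,"y":0,"z":0,"turn":0},{"x":10,"y":0,"z":0,"turn":0}]'
```

```text
t: 16.12
ee_pos: [419.3, -13.8, 3.1]
orientation: [0.0, 0.998, 0.058, 0.001]
ft_force: [0.1, 0.2, 0.7]
opening: 0.4
grip_force: 0.0
t: 17.62
ee_pos: [518.7, -2.4, 2.4]
orientation: [0.0, 0.998, 0.058, 0.001]
ft_force: [0.4, 0.6, -0.9]
opening: 0.0
grip_force: 0.0
```

```bash
python3 -m handwheel '[{"x":0.2,"y":0,"z":0,"turn":0},{"x":0.4,"y":0,"z":0,"turn":0},{"x":0.6,"y":0,"z":0,"turn":0},{"x":0.7,"y":0,"z":0,"turn":0}]'
python3 -m handwheel '[{"x":0.1,"y":0,"z":0,"turn":0},{"x":0.2,"y":0,"z":0,"turn":0},{"x":0.3,"y":0,"z":0,"turn":0}]'
```

```text
t: 18.12
ee_pos: [525.1, -1.6, 2.4]
orientation: [0.0, 0.998, 0.058, -0.0]
ft_force: [-1.6, -0.9, 0.4]
opening: 0.8
grip_force: 1.0
t: 18.5
ee_pos: [525.1, -1.5, 2.4]
orientation: [-0.0, 0.998, 0.058, -0.004]
ft_force: [-22.0, -6.9, 15.9]
opening: 0.4
grip_force: 11.6
```

It is hard against its stop (22 N, no further motion). Back off, lift, and check it is home.

```bash
python3 -m handwheel '[{"x":-1,"y":0,"z":0,"turn":0},{"x":-2.5,"y":0,"z":0,"turn":0},{"x":-3,"y":0,"z":-4,"turn":0},{"x":-3,"y":0,"z":-9,"turn":0},{"x":-3,"y":0,"z":-12,"turn":0},{"x":-3,"y":0,"z":-12,"turn":0}]'
python3 goal.py 516 -273.2 100 -83.2
python3 - <<'E'
from h import *
w=grab('wrist');hw=cv2.cvtColor(w['img'],cv2.COLOR_BGR2HSV);m=cv2.inRange(hw,(100,120,50),(125,255,255));m[:,:150]=0;m[:,420:]=0;m[260:]=0
c=max(cv2.findContours(m,0,2)[0],key=cv2.contourArea);r=cv2.boundingRect(c);print(r)
P=ray(w,(r[0]+r[2]/2,r[1]+2),73);a=np.radians(6.65);d=P[:2]-[519.2,-1.6];print('paddle top stage x',d@[np.cos(a),np.sin(a)],P)
E
```

```text
t: 19.25
ee_pos: [499.5, -4.8, 124.4]
orientation: [0.001, 0.998, 0.058, 0.003]
ft_force: [-0.2, -0.5, -0.2]
opening: 0.4
grip_force: 0.0
at [499.5  -4.8 124.4] yaw -83.4 shift cm [-1.47 26.85  2.47] turn -0.2
(238, 151, 82, 17)
paddle top stage x 26.833549826541184 [5.45977581e+02 4.39015761e-01 7.30000000e+01]
```

The paddle reads as home: top edge near stage x +24, and the stop was felt. On to the green button.

```bash
python3 -m handwheel '[{"x":-0.3,"y":4,"z":0,"turn":0},{"x":-0.6,"y":9,"z":0,"turn":0},{"x":-0.8,"y":14,"z":0,"turn":0},{"x":-1,"y":19,"z":0,"turn":0},{"x":-1.2,"y":23,"z":0,"turn":0},{"x":-1.5,"y":26.9,"z":1,"turn":0},{"x":-1.5,"y":26.9,"z":2.5,"turn":0},{"x":-1.5,"y":26.9,"z":2.5,"turn":0},{"x":-1.5,"y":26.9,"z":2.5,"turn":0}]'
python3 - <<'E'
from h import *
w=grab('wrist');h=cv2.cvtColor(w['img'],cv2.COLOR_BGR2HSV);m=cv2.inRange(h,(40,80,40),(90,255,255))
for c in cv2.findContours(m,0,2)[0]:
    if cv2.contourArea(c)>60: q,r=cv2.minEnclosingCircle(c);P=np.array([ray(w,k[0],70)[:2] for k in c],np.float32);print(np.round(q),round(r),cv2.minEnclosingCircle(P),cv2.boundingRect(c))
E
python3 goal.py 516 -273.2 45 -83.2
```

```text
t: 20.42
ee_pos: [514.6, -272.5, 97.4]
orientation: [-0.0, 0.998, 0.058, -0.0]
ft_force: [-0.2, -0.1, 1.5]
opening: 0.5
grip_force: 0.0
[281. 221.] 25 ((517.162841796875, -273.3602600097656), 17.43222427368164) (257, 197, 49, 50)
at [ 514.7 -272.7   97.8] yaw -83.3 shift cm [0.12 0.07 5.28] turn -0.1
```

The green cap is at (517.2,-273.4) with radius 17.4 mm, as it should be. I'll descend and press while reading the force.

```bash
python3 -m handwheel '[{"x":0.2,"y":0.1,"z":2,"turn":0},{"x":0.2,"y":0.1,"z":4,"turn":0},{"x":0.2,"y":0.1,"z":5.5,"turn":0},{"x":0.2,"y":0.1,"z":6,"turn":0},{"x":0.2,"y":0.1,"z":6,"turn":0},{"x":0.2,"y":0.1,"z":6,"turn":0}]'
python3 -m handwheel '[{"x":0,"y":0,"z":0.2,"turn":0},{"x":0,"y":0,"z":0.4,"turn":0},{"x":0,"y":0,"z":0.6,"turn":0},{"x":0,"y":0,"z":0.6,"turn":0}]'
```

```text
t: 21.22
ee_pos: [516.8, -274.6, 38.2]
orientation: [0.0, 0.998, 0.058, 0.0]
ft_force: [-0.5, -0.0, 0.4]
opening: 0.4
grip_force: 0.0
t: 21.72
ee_pos: [516.5, -274.3, 31.4]
orientation: [-0.0, 0.998, 0.058, -0.0]
ft_force: [-0.8, 0.7, 1.9]
opening: 0.5
grip_force: 0.9
```

```bash
python3 -m handwheel '[{"x":0,"y":0,"z":0.3,"turn":0},{"x":0,"y":0,"z":0.6,"turn":0},{"x":0,"y":0,"z":0.8,"turn":0},{"x":0,"y":0,"z":0.8,"turn":0}]'
```

```text
t: 22.22
ee_pos: [516.8, -274.5, 25.8]
orientation: [0.001, 0.998, 0.058, 0.0]
ft_force: [-8.0, 5.1, 23.3]
opening: 0.3
grip_force: 12.1
```

Bottomed out (23 N against the 5 N spring). I'll hold a little longer to make about half a second, then let go and lift clear.

```bash
python3 -m handwheel '[{"x":0,"y":0,"z":0,"turn":0},{"x":0,"y":0,"z":0,"turn":0},{"x":0,"y":0,"z":0,"turn":0},{"x":0,"y":0,"z":-1.5,"turn":0},{"x":0,"y":0,"z":-4,"turn":0},{"x":0,"y":0,"z":-8,"turn":0},{"x":0,"y":0,"z":-12,"turn":0},{"x":0,"y":0,"z":-12,"turn":0},{"x":0,"y":0,"z":-12,"turn":0}]'
python3 - <<'E'
from h import *
s=grab('side');t=grab('top');w=grab('wrist')
a=cv2.resize(s['img'][160:360,190:390],(400,400));b=cv2.resize(t['img'][140:280,130:270],(400,400))
cv2.imwrite('pics/end.png',np.hstack([a,b]))
h=cv2.cvtColor(w['img'],cv2.COLOR_BGR2HSV);m=cv2.inRange(h,(40,80,40),(90,255,255))
c=max(cv2.findContours(m,0,2)[0],key=cv2.contourArea);P=np.array([ray(w,k[0],70)[:2] for k in c],np.float32);print('button',cv2.minEnclosingCircle(P))
E
```

```text
t: 23.35
ee_pos: [516.1, -274.0, 142.3]
orientation: [-0.001, 0.998, 0.058, -0.001]
ft_force: [-0.5, 0.3, -0.8]
opening: 0.6
grip_force: 0.0
button ((517.185302734375, -273.7224426269531), 16.93157386779785)
```

View pics/end.png

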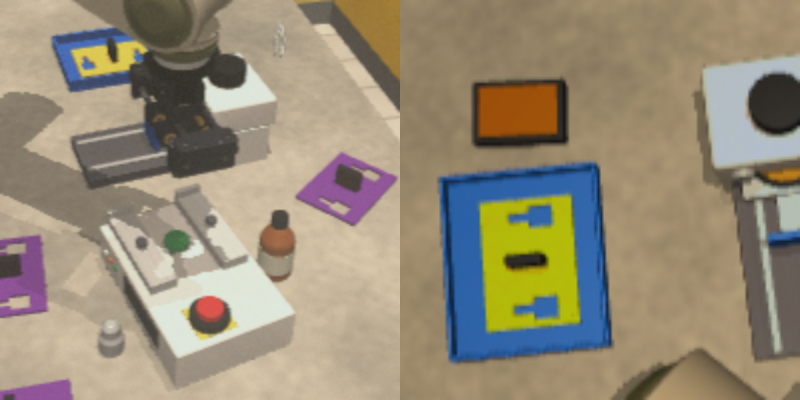

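The final view shows the plate flat in the tray at (525,260), and the wafer under the lamp head with the paddle at (785,240). The green button is up at left (177,240), and the red button, bottle, lens and case are in place. Handing in.

```bash
python3 -c "
from plant import sign_off
print(sign_off())"
```

```text
the job is handed in; nothing more can be done
None
```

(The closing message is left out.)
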